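# Hold a glued drawer knob in the sliding bench press

## Task

The wooden knob has just been glued into the drawer front. Slide the press head along its rods, plunger up, until its round foot is centred over the knob and stop there; then push the black palm grip down 20 mm, never all the way to its bottom stop, so that the spring-loaded foot presses on the knob. Finish while still holding the grip down there, with the knob straight in its hole, and leave the glue bottle, screw box and screwdriver alone.

Things in the scene. Friction and masses are not known exactly. Their poses are not given: they have to be found in the camera images.
- press: Fixed bench press: wooden base board 160 x 440 x 20 mm, an end post (100 x 20 mm, top 140 mm above the table) at local y = -190 and +190 mm, joined along local y by two steel rods of 12 mm diameter (x = -32 and +32 mm, axes 115 mm up). Origin: underside centre of the base board, on the table; z up, y along the rods.
- carriage (a joint): Position of the press head along the rods, m, 0 to 0.28, growing toward the press's +y. Plunger axis, palm grip and foot lie at local x = 0, local y = joint - 0.14 of the press. About 2 N of friction, no spring: it stays where it is left. Move it by dragging the palm grip or pushing the block.
- head_top (a point): Top centre of the press head's aluminium block, 92 x 60 (along the rods) x 40 mm, 135 mm above the table, on the plunger axis. A flat bush of 32 mm diameter rises 8 mm above it.
- plunger (a joint): How far the palm grip is pushed down, m: 0 = fully up, 0.035 = bottom stop; wanted 0.020. A return spring (4 N at the start plus 0.2 N per mm) lifts it when let go. The foot meets the wooden knob at about 0.010; from there the foot's spring adds 1 N plus 0.4 N per mm, so holding at 0.020 takes about 12 N.
- palm: Black cylindrical palm grip on top of the plunger, 40 mm diameter, 27 mm tall, flat top 212 mm above the table when up, on a steel stem of 16 mm diameter. Rigid with the plunger; can be pinched from above or pushed with shut fingers. Its origin is on the plunger axis, 185 mm below the grip's underside (table height when up); use point palm_top.
- palm_top (a point): Centre of the palm grip's flat top face.
- foot: Rubber-faced round foot under the press head, 36 mm diameter, 10 mm thick, carried by the plunger on its own stiffer spring (up to 30 mm of give). Origin on the plunger axis, 72 mm below the foot's underside.
- foot_face (a point): Centre of the foot's underside, 72 mm above the table when the plunger is up, so 10 mm above the top of the wooden knob.
- drawer_front: White-painted drawer front 100 x 140 (along the rods) x 18 mm, fixed on the press base under the rods, its hole for the knob in the middle. Origin: centre of its underside, 20 mm above the table.
- wood_knob: Turned dark wood drawer knob, 34 mm diameter, 24 mm tall above the drawer front (top 62 mm above the table), its 11 mm shank standing loose in the hole. Origin: on its axis at the upper face of the drawer front. It stands at local x = 0 of the press, between the rods.
- glue: White glue bottle, 54 mm diameter, 130 mm tall, standing on the table beyond the press. Origin: underside centre. Bystander.
- screw_box: Open cardboard box of screws, 100 x 160 x 60 mm, on the table beyond the press. Origin: underside centre. Bystander.
- screwdriver: Screwdriver with a yellow handle lying on the table past the +y end of the press. Origin: middle of its underside. Bystander.
Mind the look-alikes: they are no part of the job. What is meant by the wood_knob is not grey, purple or turquoise, and is the smaller of those in its own colour.

How it is judged (in metres and radians):
On the way:
1. the press head stands still with its foot centred over the wooden knob (within 7 mm), plunger still up (less than 5 mm down) (horizontal distance between foot_face and wood_knob below 0.007 m and value of joint plunger below 0.005 m and velocity of joint carriage between -0.01 and 0.01 m/s), for 0.2 s.
At the end, for the whole second after the job is handed in: The robot is holding the palm grip (more than 3 N) 20 mm down within 5 mm either way, the foot is centred over the wooden knob within 7 mm and presses on it with more than 1.5 N, and the knob stands straight (under 0.12 rad) and seated (within 3 mm) in its hole (horizontal distance between foot_face and wood_knob below 0.007 m and value of joint plunger between 0.015 and 0.025 m and contact force between foot and wood_knob above 1.5 N and contact force between any of the fingers, the arm and palm above 3 N and angle between wood_knob's own z axis and vertical below 0.12 rad and horizontal distance between wood_knob and drawer_front below 0.004 m and z of wood_knob in the frame of drawer_front below 0.021 m); the arm keeps its last pose, push and grip.
It fails at once if the plunger is driven to its bottom stop (beyond 33 mm) (value of joint plunger above 0.033 m).
It fails at once if the glue is disturbed (moved more than 20 mm) (distance of glue from where it was at the start of the episode above 0.02 m).
It fails at once if the screw box is disturbed (moved more than 20 mm) (distance of screw_box from where it was at the start of the episode above 0.02 m).
It fails at once if the screwdriver is disturbed (moved more than 20 mm) (distance of screwdriver from where it was at the start of the episode above 0.02 m).
It also fails if it takes over 35 s, if anything falls off the work surface, if the arm or the gripper's body presses on something with over 40 N, if the wrist force passes 120 N, or if a joint passes its speed limit or range.

## Robot

A 6-joint arm with a two-finger parallel gripper is mounted at the origin on the work surface. World frame = base frame: x ahead of the robot, y to its left, z up, the work surface at z = 0. Lengths are in m, angles in degrees, forces in N, time in s.
With the tool pointing down it reaches from about 0.25 to 0.725 m from the base axis. Payload 9.7 kg.
Tool frame: the origin (TCP) lies midway between the tips of the shut fingers; the grasp point (between the pads) lies 19 mm behind it (bot.pinch_z is the distance from the TCP to the grasp point, in m); z points along the fingers, y is the line along which they close (so a half turn about z gives the same grasp; the last joint's range is limited). The gripper opens to 85 mm and grips with 20 to 120 N. Pads are 22 mm wide; open, the fingers measure 114 mm over their backs; the gripper's body (76 mm by 85 mm) begins 54 mm behind the grasp point. The pads swing forward as they close: fully open they stand 13 mm farther back than shut.
Start: joints at [64.057, 4.979, 10.078, 95.1, 0, 90], TCP at [0.241, 0.495, 0.231] pointing down, gripper open.
Joint ranges: [-179.16, 179.16], [-48.56, 103.87], [-65.8, 70.77], [-126.05, 130.52], [-82.76, 87.17], [-180, 180]. Speed limits (degrees/s): [127.2, 127.2, 147.25, 180, 180, 180].

## Interface

Orientations are given as [roll, pitch, yaw] about the fixed x, y, z axes, in that order (R = Rz(yaw) Ry(pitch) Rx(roll)).
In Python, from workcell import sensors, camera, ticket, bot gives the robot as it stands.
- The arm moves only by the shell command python3 -m handwheel 'ROWS' [FORCE]. ROWS is a JSON object of lists of equal length, an entry for each row: "gripper": the opening, from -1 (shut) to 1 (fully open); "slide": the shift along the tool's x, y, z in mm, a list of three; "yaw": the turn about the tool's z in rad. A call has 1 to 8 rows; each row shifts and turns the commanded pose from where the row before left it, along the tool's axes as they then stand; what a row does not reach is not made up. A row lasts 1/12 s, in which the tool goes at most 41.7 mm and 7.16 degrees, less where a joint would pass 70% of its speed; a pose out of reach is approached as far as the arm can. A call is refused whole if a number of a shift passes 41.7 or a number of a turn 0.125, either way. A call with a gripper value outside its range is refused whole. The fingers move at their own pace and stop on an object; FORCE is the grip in N (left out, the last holds). Time passes only in rows, so rows that do not move let the fingers close. It gives the time, the measured TCP pose, the force, the opening and the grip force at its end, in the units of the state.
- sensors.get_obs(): the state, without advancing time (a new reading comes with each control period).
- camera(name): name is "scene" or "top"; returns a dict with "img" (420x560x3 uint8, red, green, blue), "fx", "fy", "cx", "cy" (pixels), "R" (3x3) and "t" (3): a world point X has camera coordinates R X + t. Camera axes: x right, y down, z forward; pixel columns grow to the right and rows downward; lengths in m; the calibration is good to about 2 mm. A picture is of the moment at which its call begins. There is no depth.
- ticket.job_done(): hands the job in; it is judged then, once.
The state is a dict: "time": time; "q": joint angles; "qd": joint speeds; "joint_efforts": joint torques, N m; "ee_pos": TCP position; "tcp_rot": TCP orientation; "wrist_force": force on the tool from outside, world axes, zero at the start; "torque": the same for the moment, N m; "opening": finger opening in m; "grasp_force": force on a finger pad.
Only numpy, scipy, OpenCV 4.12 (cv2) and the standard library are available. Lean on these libraries where they do the work, as an engineer would, in place of code of your own. Each camera call takes 0.05 s, during which the arm holds its last target. There are 200 camera calls.

## Working session

There is one attempt and no reset: what is moved stays moved. The work goes in short steps, Python scripts to look and compute and a shell command to move; the robot and the scene stay as the last step left them, time stands still between calls to the robot, and variables do not carry over. Pictures are saved under pics/ and viewed, at most 10 in all, crops included, and the job is handed in when it is done.

```bash
mkdir -p pics; python3 - <<'E'
from workcell import sensors,camera,bot
import cv2,numpy as np
for n in("scene","top"):
    c=camera(n); cv2.imwrite(f"pics/{n}0.png",cv2.resize(c["img"][:,:,::-1],(784,588),interpolation=cv2.INTER_CUBIC))
    print(n,c["fx"],c["fy"],c["cx"],c["cy"],np.round(c["R"],4).tolist(),np.round(c["t"],4).tolist())
o=sensors.get_obs();print(o["time"],o["ee_pos"],o["tcp_rot"],o["wrist_force"])
E
```

```text
scene 384.2001445465215 384.2001445465215 279.87027020331175 208.72237495269522 [[0.368, 0.9297, 0.0173], [0.6388, -0.2393, -0.7312], [-0.6756, 0.2801, -0.6819]] [-0.3011, -0.2432, 1.2194]
top 403.561975079371 403.561975079371 273.63238637849764 210.70933191300512 [[-0.0063, -0.9999, -0.0083], [-0.9925, 0.0072, -0.1222], [0.1222, 0.0074, -0.9925]] [0.1018, 0.5636, 0.9639]
0.1 [0.24053247 0.49440689 0.23065875] [-1.79933210e+02 -6.83518840e-04  1.54056104e+02] [ 0.81094425 -0.19428628  0.91619029]
```

View pics/scene0.png

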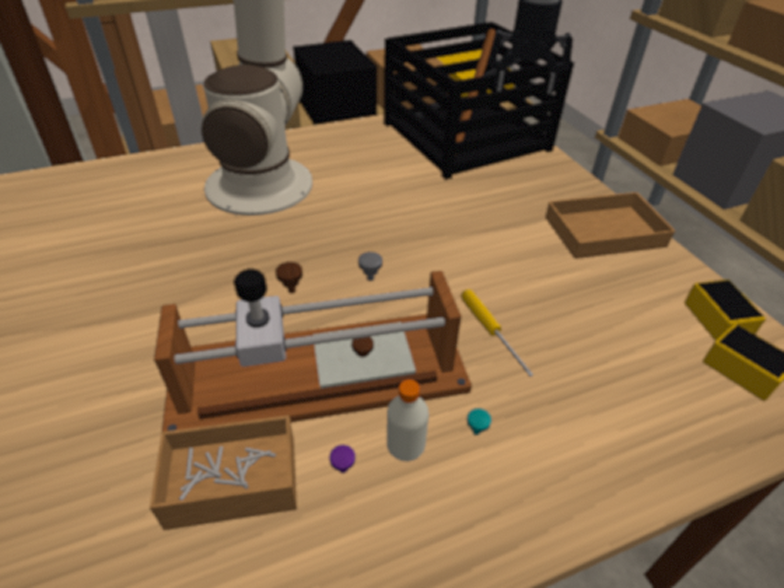

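View pics/top0.png

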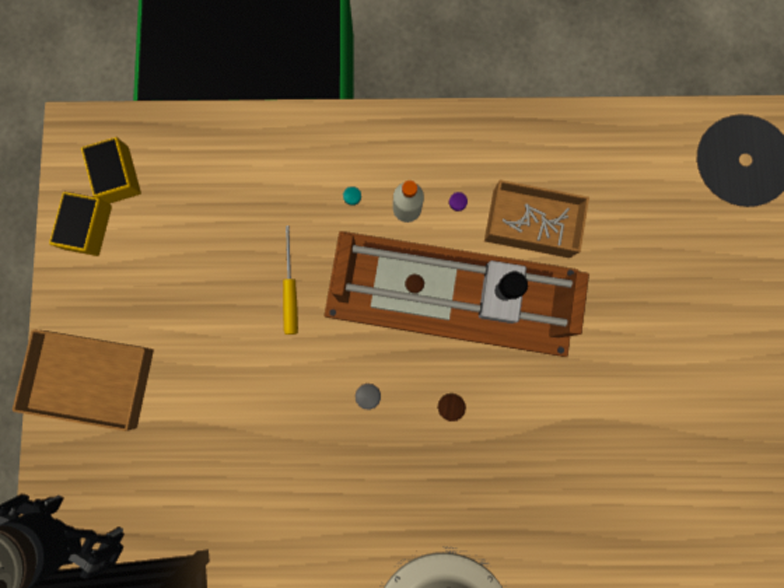

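The scene view shows the press with its head at (258,330), the black grip at (250,284) and the knob at (362,345). In the top view the grip is at (512,286).

Knob candidates in the top view are small dark brown (415,283) on the white drawer front, larger brown (452,407), grey (368,396), purple (458,201) and turquoise (352,196). The small brown one on the drawer front fits, because it is the smaller of the two browns and lies between the rods. I'll check it in an enlarged crop.

```bash
python3 - <<'E'
from workcell import camera
import cv2,numpy as np
a=camera("top")["img"][160:260,225:425,::-1]; b=camera("scene")["img"][185:285,110:310,::-1]
cv2.imwrite("pics/crop1.png",np.vstack([cv2.resize(x,None,fx=3,fy=3,interpolation=cv2.INTER_CUBIC) for x in(a,b)]))
E
```

```text
(no output)
```

View pics/crop1.png

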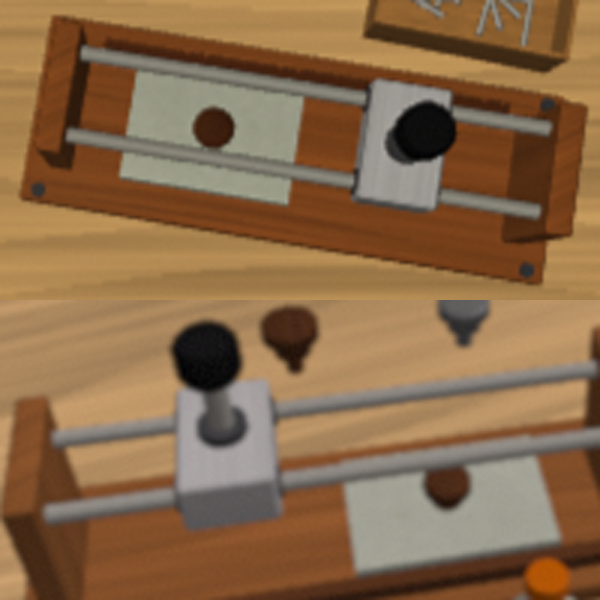

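The crop confirms it: the small brown knob at crop (214,128) in the top view and (447,486) in the scene view stands on the white front between the rods, and the larger brown knob lies loose on the table. Grip silhouette centres are top (425,131) and scene (207,356). Next I'll triangulate.

```bash
cat >h.py <<'E'
from workcell import camera,sensors
import numpy as np,cv2
T=lambda x,y:(225+x/3,160+y/3)
S=lambda x,y:(110+x/3,185+(y-300)/3)
C={n:camera(n) for n in("top","scene")}
def ray(n,p):
    c=C[n];d=np.array([(p[0]-c["cx"])/c["fx"],(p[1]-c["cy"])/c["fy"],1.]);R=np.array(c["R"]);return -R.T@np.array(c["t"]),R.T@d
def tri(pt,ps):
    o,d=ray("top",pt);q,e=ray("scene",ps)
    k=np.linalg.lstsq(np.c_[d,-e],q-o,rcond=None)[0];A=o+k[0]*d;B=q+k[1]*e
    return (A+B)/2,np.linalg.norm(A-B)
def atz(n,p,z):
    o,d=ray(n,p);return o+(z-o[2])/d[2]*d
E
python3 - <<'E'
from h import *
np.set_printoptions(precision=4,suppress=True)
print("knob",tri(T(214,128),S(447,486)),atz("top",T(214,128),.055),atz("scene",S(447,486),.05))
print("palm",tri(T(425,131),S(207,356)),atz("top",T(425,131),.2),atz("scene",S(207,356),.1985))
r=[atz("top",T(*p),.115) for p in((85,53),(550,128),(70,134),(540,212))]
for a,b in((0,1),(2,3)):
    d=r[a]-r[b];print("rod dir",np.degrees(np.arctan2(d[1],d[0])),np.linalg.norm(d),r[a],r[b])
m=(r[0]+r[1])/2;m2=(r[2]+r[3])/2;print("mid",(m+m2)/2)
d=r[0]-r[1];d/=np.linalg.norm(d);n=np.array([-d[1],d[0],0]);print("sep",(m-m2)@n)
b=[atz("top",T(*p),.135) for p in((372,80),(452,91),(436,210),(357,197))];print("block",np.mean(b,0),np.linalg.norm(b[0]-b[1]),np.linalg.norm(b[0]-b[3]))
ctr=(m+m2)/2
for nm,p in(("knob",tri(T(214,128),S(447,486))[0]),("palm",tri(T(425,131),S(207,356))[0]),("block",np.mean(b,0))):print(nm,"along",(p-ctr)@d,"across",(p-ctr)@n)
E
```

```text
knob (array([0.5821, 0.0439, 0.0521]), np.float64(0.0032574113035972125)) [0.5811 0.0425 0.055 ] [0.5808 0.046  0.05  ]
palm (array([ 0.5578, -0.0944,  0.198 ]), np.float64(0.0028104464389580607)) [ 0.5572 -0.0954  0.2   ] [ 0.559  -0.0931  0.1985]
rod dir 80.23522461786 0.35790180974964 [0.6314 0.1435 0.115 ] [ 0.5707 -0.2092  0.115 ]
rod dir 80.0835489727083 0.3590054366141579 [0.5688 0.155  0.115 ] [ 0.5069 -0.1987  0.115 ]
mid [ 0.5694 -0.0273  0.115 ]
sep -0.06409368909643974
block [ 0.5566 -0.0943  0.135 ] 0.059903183944709074 0.08851380002051838
knob along 0.07235829562897621 across -0.0003593258146696813
palm along -0.06809128036269597 across 0.00010840262897950266
block along -0.06819467044860643 across 0.0013227352363297806
```

Checks against the text: knob height 52 mm mid-body, grip centre 198 mm, rod spacing 64 mm, block 60 mm long and across-offsets near 0 all match. The drag needed is about 140 mm along a heading of 80.15°. I'll raise the tool, turn it so the fingers close along the rods, and move over.

```bash
python3 -m handwheel '{"gripper":[1,1,1,1,1,1,1,1],"slide":[[0,0,-15],[0,0,-15],[0,0,0],[-26,-33,0],[-26,-33,0],[-26,-33,0],[-26,-33,0],[-26,-33,0]],"yaw":[-0.094,-0.094,-0.093,0,0,0,0,0]}' 60
python3 -m handwheel '{"gripper":[1,1,1,1,1,1,1,1],"slide":[[-26,-33,0],[-26,-33,0],[-26,-33,0],[-26,-33,0],[-26,-33,0],[-26,-33,0],[-26,-33,0],[-26,-33,0]],"yaw":[0,0,0,0,0,0,0,0]}'
python3 -m handwheel '{"gripper":[1,1,1],"slide":[[-26,-33,0],[0,0,0],[0,0,0]],"yaw":[0,0,0]}'
```

```text
time: 0.97
ee_pos: [0.34, 0.3096, 0.2613]
tcp_rot: [180.0, 0.0, 170.2]
wrist_force: [0.6, 1.6, -0.6]
opening: 0.0855
grasp_force: 0.0
time: 1.63
ee_pos: [0.4987, 0.0159, 0.2615]
tcp_rot: [180.0, 0.0, 170.1]
wrist_force: [0.4, 0.6, -0.4]
opening: 0.0854
grasp_force: 0.0
time: 1.88
ee_pos: [0.5184, -0.0206, 0.2605]
tcp_rot: [-180.0, -0.1, 169.9]
wrist_force: [-0.3, -0.4, -0.3]
opening: 0.0853
grasp_force: 0.0
```

```bash
python3 -m handwheel '{"gripper":[1,1,1,1,1],"slide":[[-17,-22,0],[-17,-22,0],[-17,-22,0],[0,0,0],[0,0,0]],"yaw":[0,0,0,0,0]}'
python3 -m handwheel '{"gripper":[1,1,1,1,1,1],"slide":[[0,0,19],[0,0,19],[0,0,19],[0,0,19],[0,0,0],[0,0,0]],"yaw":[0,0,0,0,0,0]}'
python3 - <<'E'
from workcell import camera
import cv2,numpy as np
a=camera("top")["img"][160:260,225:425,::-1]; b=camera("scene")["img"][145:245,90:290,::-1]
cv2.imwrite("pics/crop2.png",np.vstack([cv2.resize(x,None,fx=3,fy=3,interpolation=cv2.INTER_CUBIC) for x in(a,b)]))
E
```

```text
time: 2.3
ee_pos: [0.5569, -0.0921, 0.2609]
tcp_rot: [180.0, -0.1, 170.1]
wrist_force: [0.3, -0.5, -0.5]
opening: 0.0853
grasp_force: 0.0
time: 2.8
ee_pos: [0.5561, -0.0909, 0.1854]
tcp_rot: [180.0, -0.1, 170.2]
wrist_force: [-0.7, 0.1, 1.2]
opening: 0.0851
grasp_force: 0.0
```

View pics/crop2.png

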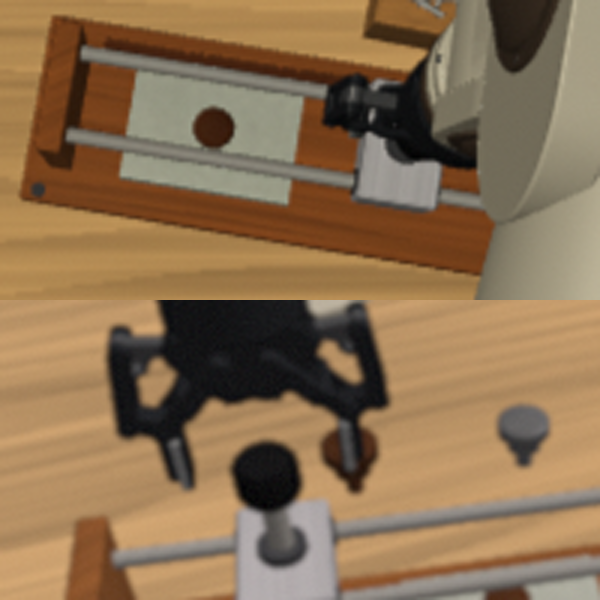

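The fingers straddle the grip: in the scene crop the tips are at (185,488) and (350,470) and the grip is centred at (267,475), with the block below it free. I'll close on it.

```bash
python3 -m handwheel '{"gripper":[-1,-1,-1,-1,-1,-1,-1,-1],"slide":[[0,0,0],[0,0,0],[0,0,0],[0,0,0],[0,0,0],[0,0,0],[0,0,0],[0,0,0]],"yaw":[0,0,0,0,0,0,0,0]}' 50
```

```text
time: 3.57
ee_pos: [0.5571, -0.0925, 0.1855]
tcp_rot: [-180.0, 0.0, 170.1]
wrist_force: [1.1, 0.3, 3.3]
opening: 0.0384
grasp_force: 49.8
```

```bash
python3 -m handwheel '{"gripper":[-1,-1,-1,-1,-1,-1,-1,-1],"slide":[[0,10,0],[0,20,0],[0,20,0],[0,20,0],[0,20,0],[0,20,0],[0,20,0],[0,8,0]],"yaw":[0,0,0,0,0,0,0,0]}'
python3 -m handwheel '{"gripper":[-1,-1,-1,-1],"slide":[[0,0,0],[0,0,0],[0,0,0],[0,0,0]],"yaw":[0,0,0,0]}'
python3 - <<'E'
from workcell import camera
import cv2,numpy as np
a=camera("top")["img"][160:260,225:425,::-1]; b=camera("scene")["img"][185:285,150:350,::-1]
cv2.imwrite("pics/crop3.png",np.vstack([cv2.resize(x,None,fx=3,fy=3,interpolation=cv2.INTER_CUBIC) for x in(a,b)]))
E
```

```text
time: 4.23
ee_pos: [0.5808, 0.0454, 0.1853]
tcp_rot: [-180.0, 0.0, 170.2]
wrist_force: [0.9, -2.6, 2.5]
opening: 0.0383
grasp_force: 50.4
time: 4.57
ee_pos: [0.5804, 0.043, 0.1853]
tcp_rot: [180.0, -0.0, 170.1]
wrist_force: [0.1, 1.8, 3.2]
opening: 0.0381
grasp_force: 50.4
```

View pics/crop3.png

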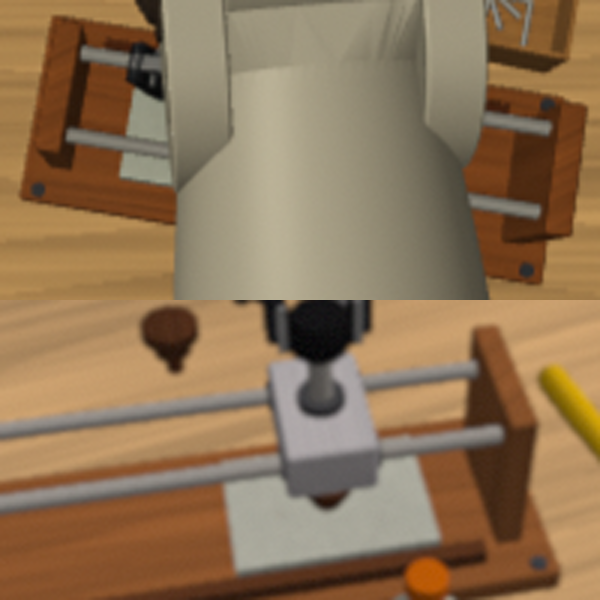

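The scene crop shows the head standing over the drawer front, with the bush at (321,397), block near-bottom edge (290–377,~490) and the knob peeking out at (328,497). I'll work out the alignment.

```bash
python3 - <<'E'
from h import *
np.set_printoptions(precision=4,suppress=True)
S3=lambda x,y:(150+x/3,185+(y-300)/3)
d=np.array([.1711,.9853,0]);c=np.array([.5694,-.0273,0])
f=lambda p:(p-c)@d
print("bush before/after",f(atz("scene",S(221,427),.143)),f(atz("scene",S3(321,397),.143)))
print("block corner before/after",f(atz("scene",S(185,515),.095)),f(atz("scene",S3(290,494),.095)), f(atz("scene",S(280,512),.095)),f(atz("scene",S3(377,484),.095)))
for z in(.045,.05,.055):print("knob scene/top",z,f(atz("scene",S(447,486),z)),f(atz("top",T(214,128),z)))
print("tcp",f(np.array([.5806,.0436,0])))
E
```

```text
bush before/after -0.06700080851012324 0.0712067944025503
block corner before/after -0.09706013419459142 0.044116618366114344 -0.03849271179180327 0.10069549625653221
knob scene/top 0.045 0.07482581518884811 0.07053977162707672
knob scene/top 0.05 0.07419988653142218 0.07066093515629805
knob scene/top 0.055 0.07357395787399627 0.07078209868551935
tcp 0.07177409
```

The head is about 1 mm short. I'll nudge it 1 mm, hold still, then press down 20 mm gently while watching the force.

```bash
python3 -m handwheel '{"gripper":[-1,-1,-1,-1,-1,-1,-1,-1],"slide":[[0,1,0],[0,0,0],[0,0,0],[0,0,0],[0,0,0],[0,0,0],[0,0,0],[0,0,0]],"yaw":[0,0,0,0,0,0,0,0]}'
python3 -m handwheel '{"gripper":[-1,-1,-1,-1,-1,-1],"slide":[[0,0,2],[0,0,2],[0,0,2],[0,0,2],[0,0,0],[0,0,0]],"yaw":[0,0,0,0,0,0]}'
python3 -m handwheel '{"gripper":[-1,-1,-1,-1,-1,-1,-1,-1],"slide":[[0,0,2],[0,0,2],[0,0,2],[0,0,2],[0,0,2],[0,0,2],[0,0,0],[0,0,0]],"yaw":[0,0,0,0,0,0,0,0]}'
python3 - <<'E'
from workcell import camera
import cv2,numpy as np
b=camera("scene")["img"][185:285,150:350,::-1]
cv2.imwrite("pics/crop4.png",cv2.resize(b,None,fx=3,fy=3,interpolation=cv2.INTER_CUBIC))
E
```

```text
time: 5.43
ee_pos: [0.5807, 0.0446, 0.1853]
tcp_rot: [-180.0, 0.0, 170.2]
wrist_force: [0.7, -1.6, 3.1]
opening: 0.0385
grasp_force: 50.4
time: 5.93
ee_pos: [0.5807, 0.0446, 0.1772]
tcp_rot: [-180.0, -0.0, 170.2]
wrist_force: [-0.0, -1.7, 4.4]
opening: 0.0385
grasp_force: 50.6
time: 6.6
ee_pos: [0.5808, 0.0446, 0.1665]
tcp_rot: [180.0, 0.1, 170.2]
wrist_force: [-2.5, -2.6, 10.9]
opening: 0.0381
grasp_force: 51.2
```

View pics/crop4.png

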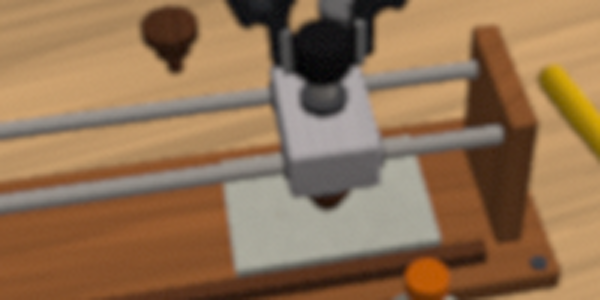

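The grip is pushed down, with its underside now close to the bush at (323,97). The knob still stands straight at (327,200) under the block. Force changes match the springs (about 12 N), so there's no slip. One more millimetre, settle, then check.

```bash
python3 -m handwheel '{"gripper":[-1,-1,-1,-1,-1,-1],"slide":[[0,0,1],[0,0,0],[0,0,0],[0,0,0],[0,0,0],[0,0,0]],"yaw":[0,0,0,0,0,0]}'
```

```text
time: 7.15
ee_pos: [0.5808, 0.0446, 0.1657]
tcp_rot: [180.0, 0.1, 170.2]
wrist_force: [-3.1, -2.1, 12.6]
opening: 0.0383
grasp_force: 51.3
```

```bash
python3 -c "
from workcell import ticket
print(ticket.job_done())"
```

```text
the job is handed in; nothing more can be done
None
```

I handed the job in with the head stopped over the knob (about 1 mm off by my measurements) and the gripper holding the palm grip about 20 mm down at roughly 12 N. The knob looked straight in the last picture, and the bystanders were never touched; no verdict came back.

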